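Put the stacking beakers back in their rail in order of height

TASK

Put the four washed steel beakers back into the empty wells of the wooden rail, one in each, upright and right down in the well, so that the row of six climbs step by step from the shortest, which already stands at one end, to the tallest at the other. One small beaker is still nested in the mouth of a bigger one and has to be pulled out first. Leave the two end beakers in their wells and do not push the salt shaker, the tin or the garlic about.

Things in the scene. Friction and masses are not known exactly. Their poses are not given: they have to be found in the camera images.
- beaker_46: Spun steel stacking beaker, open at the top, 46 mm tall, about 77 g, the shortest; it already stands in the well at one end of the rail (either end) and stays there. Round foot 39 mm across, 24 mm high, then a flat shoulder and a straight wall 48 mm across up to the rim (mouth 45). Origin: centre of its underside; z up its axis.
- beaker_62: Spun steel stacking beaker, open at the top, 62 mm tall, about 90 g, the second shortest; at first nested in the mouth of the 110 mm one: foot inside, shoulder on its rim, 38 mm of wall standing proud; lifts straight out. Round foot 39 mm across, 24 mm high, then a flat shoulder and a straight wall 51 mm across up to the rim (mouth 45). Origin: centre of its underside; z up its axis.
- beaker_78: Spun steel stacking beaker, open at the top, 78 mm tall, about 102 g; stands alone on the worktop at the start. Round foot 39 mm across, 24 mm high, then a flat shoulder and a straight wall 54 mm across up to the rim (mouth 45). Origin: centre of its underside; z up its axis.
- beaker_94: Spun steel stacking beaker, open at the top, 94 mm tall, about 115 g; stands alone on the worktop at the start. Round foot 39 mm across, 24 mm high, then a flat shoulder and a straight wall 56 mm across up to the rim (mouth 45). Origin: centre of its underside; z up its axis.
- beaker_110: Spun steel stacking beaker, open at the top, 110 mm tall, about 128 g, the second tallest; stands on the worktop at the start with the 62 mm beaker nested in its mouth. Round foot 39 mm across, 24 mm high, then a flat shoulder and a straight wall 59 mm across up to the rim (mouth 45). Origin: centre of its underside; z up its axis.
- beaker_126: Spun steel stacking beaker, open at the top, 126 mm tall, about 141 g, the tallest; it already stands in the well at the other end of the rail and stays there. Round foot 39 mm across, 24 mm high, then a flat shoulder and a straight wall 62 mm across up to the rim (mouth 45). Origin: centre of its underside; z up its axis.
- rail: Pale wooden rail, 80 x 466 mm, 22 mm high, fixed on the worktop; six equal round wells 52 mm across, 10 mm deep (floor 12 mm above the worktop), at x = 0 and y = -185, -111, -37, 37, 111, 185 mm. Origin: centre of its underside; y along the row, z up. The shortest and the tallest beaker stand in the end wells; the four between are empty. Wall cupboards hang behind it, 0.5 m above the worktop.
- salt_shaker: Bystander: glass salt shaker with a grey cap, 44 mm across, 90 mm tall, standing among the beakers. Origin at the centre of its underside.
- tin: Bystander: small round tin, 75 mm across, 58 mm tall, in front of the rail. Origin at the centre of its underside.
- garlic: Bystander: head of garlic, about 60 mm across, 58 mm tall, in front of the rail's left part (farther left a cupboard door stands open, 0.5 m above the worktop). Origin at the centre of its underside.

How it is judged:
By the outcome, as a careful person would: the job done as asked, in the order asked, and still so for the second after the job is handed in, with the robot touching nothing.
It also fails if it takes over 128 s, if anything falls off the work surface, if the arm or the gripper's body presses on something with over 40 N, if the wrist force passes 120 N, or if a joint passes its speed limit or range.

ROBOT

A 7-joint arm with a two-finger parallel gripper is mounted at the origin on a cart in front of the work surface, level with it; the furniture and walls round the work are solid. World frame = base frame: x ahead of the robot, y to its left, z up, the work surface at z = 0. Lengths are in m, angles in degrees, forces in N, time in s.
With the tool pointing down it reaches from about 0.425 to 0.875 m from the base axis. Payload 4.7 kg.
Tool frame: the origin (TCP) lies between the finger pads; the fingertips stand 11 mm ahead of it and the grasp point (between the pads) lies 8 mm behind it (env.tcp_to_tips is the distance from the TCP to the fingertips, in m); z points along the fingers, y is the line along which they close (so a half turn about z gives the same grasp; the last joint's range is limited). The gripper opens to 87 mm and grips with 3 to 60 N. Pads are 19 mm wide; open, the fingers measure 117 mm over their backs; the gripper's body (75 mm by 190 mm) begins 51 mm behind the grasp point.
Start: joints at [-67.546, 18.392, -4.016, 83.108, 1.295, 78.541, -3.26], TCP at [0.24, 0.604, 0.234] pointing down, gripper open.
Joint ranges: [-163.93, 163.93], [-17.29, 119.83], [-79.2, 71.16], [3.27, 140.29], [-89.18, 269.18], [5.43, 117.66], [-154.24, 154.24]. Speed limits (degrees/s): [147.25, 147.25, 180, 180, 180, 180, 180].

INTERFACE

Orientations are given as [roll, pitch, yaw] about the fixed x, y, z axes, in that order (R = Rz(yaw) Ry(pitch) Rx(roll)).
In Python, from cell import env, viewer gives the robot as it stands.
- The arm moves only by the tool step_arm, never from a script. Its arguments are lists of equal length, an entry for each row: "delta_pos": the shift along the tool's x, y, z in units of 0.2 m (1.0 is 0.2 m), a list of three; "rot": the turn, a rotation vector about the tool's x, y, z in units of 1.5 rad (1.0 is 1.5 rad), a list of three; "gripper": the gripper command: -1 is shut, 1 is fully open, values between are in proportion. A call has 1 to 20 rows; each row is the pose to reach, as a shift and turn from the pose commanded when the call began, along the tool's axes at that moment; what a row does not reach only later rows make up. A row lasts 1/8 s, in which the tool goes at most 62.5 mm and 10.7 degrees, less where a joint would pass 70% of its speed; a pose out of reach is approached as far as the arm can. A call with a number of a shift or a turn outside -1 to 1 is refused whole. A call with a gripper value outside its range is refused whole. The fingers move at their own pace and stop on an object; "squeeze" is the grip in N (left out, the last holds). Time passes only in rows, so rows that repeat a pose let the fingers close. It gives the time, the measured TCP pose, the force, the opening and the grip force at its end, in the units of the state.
- env.get_obs(): the state, without advancing time (a new reading comes with each control period).
- viewer.read_camera(name): name is "scene" or "top" or "wrist"; returns a dict with "img" (384x512x3 uint8, red, green, blue), "fx", "fy", "cx", "cy" (pixels), "dist" ([k1, k2, p1, p2, k3] as OpenCV has them; the pictures are not rectified), "pose" (4x4, takes a point from camera to world coordinates). Camera axes: x right, y down, z forward; pixel columns grow to the right and rows downward; lengths in m; the calibration is good to about 2 mm. A picture is of the moment at which its call begins. There is no depth.
- env.sign_off(): hands the job in; it is judged then, once.
The state is a dict: "time_s": time; "qpos": joint angles; "joint_velocities": joint speeds; "effort": joint torques, N m; "tool_pos": TCP position; "tool_rot": TCP orientation; "force": force on the tool from outside, world axes, zero at the start; "wrist_torque": the same for the moment, N m; "grip_width": finger opening in m; "grasp_force": force on a finger pad.
Only numpy, scipy, OpenCV 4.12 (cv2) and the standard library are available. Lean on these libraries where they do the work, as an engineer would, in place of code of your own. Each camera call takes 0.05 s, during which the arm holds its last target. There are 200 camera calls.

## Working session

There is one attempt and no reset: what is moved stays moved. The work goes in short steps, Python scripts to look and compute and a tool call to move; the robot and the scene stay as the last step left them, time stands still between calls to the robot, and variables do not carry over. Pictures are saved under pics/ and viewed, at most 14 in all, crops included, and the job is handed in when it is done.

Besides the shell and the picture viewer there is one more tool, called after "Request:" in YAML: its name, and indented under it one key for each argument. step_arm: Moves the arm, as the interface text tells. Shifts and turns lie within -1 to 1; 1 stands for 0.2 m of shift or 1.5 rad of turn. Its arguments: {"type":"object","properties":{"delta_pos":{"type":"array"},"rot":{"type":"array"},"gripper":{"type":"array"},"squeeze":{"type":"number"}},"required":["delta_pos","rot","gripper"]}

```bash
mkdir -p pics; ls; cat > h.py <<'E'
import numpy as np, cv2
from cell import env, viewer
from scipy.spatial.transform import Rotation as R
def shot(n,f):
    c=viewer.read_camera(n); cv2.imwrite('pics/'+f,c['img'][:,:,::-1]); return c
E
python3 - <<'E'
from h import *
import pickle
o=env.get_obs(); print({k:np.round(v,3).tolist() for k,v in o.items()}, env.tcp_to_tips)
C={n:shot(n,n+'0.png') for n in('scene','top')}
pickle.dump(C,open('c0.pkl','wb'))
for n,c in C.items(): print(n,c['fx'],c['cx'],c['cy'],c['dist'],np.round(c['pose'],3).tolist())
E
```

```text
pics
{'time_s': 0.0, 'qpos': [-67.546, 18.438, -4.014, 83.174, 1.296, 78.54, -3.26], 'joint_velocities': [-0.052, -0.107, 0.008, -0.115, -0.069, -0.018, 0.051], 'effort': [0.0, -49.13, -0.404, -31.252, -0.064, 0.044, 0.0], 'tool_pos': [0.24, 0.604, 0.232], 'tool_rot': [-179.893, 0.007, 158.355], 'force': [-0.816, 0.487, 0.847], 'wrist_torque': [0.004, 0.004, 0.028], 'grasp_force': 0.0, 'grip_width': 0.087} 0.011
scene 463.7605252842216 256.8032363187788 204.56084638477884 [-0.17324157  0.          0.          0.          0.        ] [[0.058, -0.77, 0.636, -0.509], [-0.998, -0.055, 0.025, -0.022], [0.016, -0.636, -0.771, 1.27], [0.0, 0.0, 0.0, 1.0]]
top 349.38577948054194 256.1920629333878 193.4793315265423 [-0.09101569  0.          0.          0.          0.        ] [[0.023, -0.99, 0.14, 0.327], [-1.0, -0.023, 0.006, 0.049], [-0.002, -0.14, -0.99, 1.035], [0.0, 0.0, 0.0, 1.0]]
```

View pics/scene0.png

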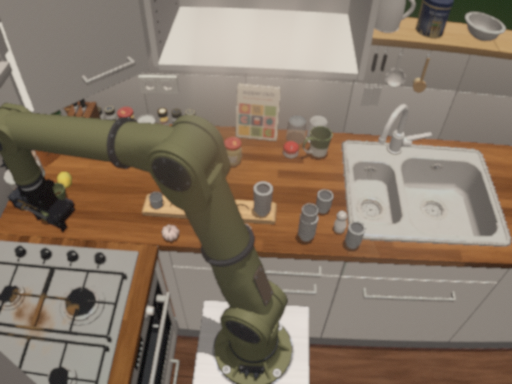

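View pics/top0.png

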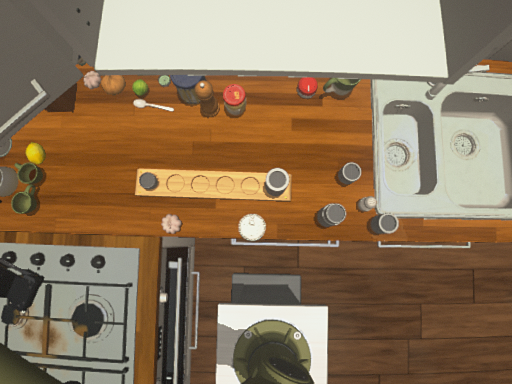

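The top view shows the rail from (137,185) to (290,185) px, with the short beaker at the left end and the tall one at the right. The stack is near (332,215), single beakers are at (349,174) and (385,224), the shaker is at (367,204), the tin at (252,227) and the garlic at (171,224).

```bash
python3 - <<'E'
import cv2,numpy as np
a=cv2.imread('pics/top0.png')[150:250,300:410]; b=cv2.imread('pics/scene0.png')[170:260,270:380]
c=cv2.imread('pics/top0.png')[155:215,130:300]
a=cv2.resize(a,(440,400),interpolation=2); b=cv2.resize(b,(330,270),interpolation=2)
c=cv2.resize(c,(510,180),interpolation=2)
o=np.zeros((580,780,3),np.uint8); o[:400,:440]=a; o[:270,445:775]=b; o[400:,:510]=c
cv2.imwrite('pics/z.png',o)
E
```

```text
(no output)
```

View pics/z.png

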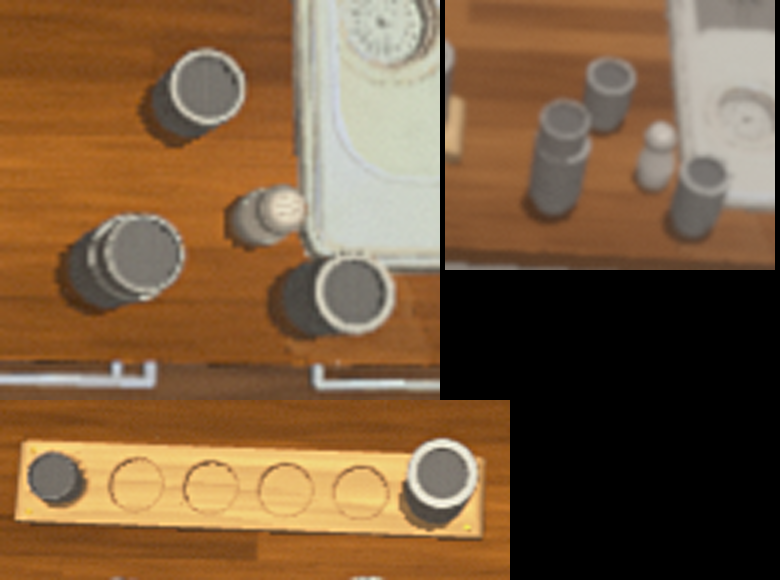

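```bash
cat >> h.py <<'E'
def ray(c,uv,z):
    K=np.array([[c['fx'],0,c['cx']],[0,c['fy'],c['cy']],[0,0,1.]])
    p=cv2.undistortPoints(np.array([[uv]],float),K,np.array(c['dist']))[0,0]
    T=np.array(c['pose']); d=T[:3,:3]@[p[0],p[1],1]; return (T[:3,3]+d*(z-T[2,3])/d[2])
E
python3 - <<'E'
from h import *
import pickle
C=pickle.load(open('c0.pkl','rb'))
t,s=C['top'],C['scene']
P=lambda n,c,uv,z:print(n,np.round(ray(c,uv,z),4)[:2], 'r',round(float(np.hypot(*ray(c,uv,z)[:2])),3))
P('78t',t,(351.75,172),.078);P('78s',s,(325,195.3),.078)
P('94t',t,(388.5,223.25),.094);P('94s',s,(356,228.3),.094)
P('62t',t,(335.75,213.75),.148);P('62s',s,(310,209.3),.148)
P('salt',t,(370.5,202.75),.09);P('126',t,(277.3,179.3),.138);P('46',t,(148,180),.058)
for u,v in[(136,484),(211,487),(286,490),(361,492)]:P('w',t,(130+u/3,155+(v-400)/3),.022)
P('tin',t,(252,227),.058);P('garlic',t,(171,224),.05)
E
```

```text
78t [ 0.5296 -0.2128] r 0.571
78s [ 0.5305 -0.2132] r 0.572
94t [ 0.3867 -0.308 ] r 0.494
94s [ 0.3844 -0.3058] r 0.491
62t [ 0.405  -0.1506] r 0.432
62s [ 0.4081 -0.1527] r 0.436
salt [ 0.4423 -0.2603] r 0.513
126 [ 4.926e-01 -4.000e-04] r 0.493
46 [0.4972 0.3652] r 0.617
w [0.4962 0.2941] r 0.577
w [0.4949 0.2196] r 0.541
w [0.4935 0.1457] r 0.515
w [0.4932 0.0721] r 0.498
tin [0.3707 0.0637] r 0.376
garlic [0.3737 0.2933] r 0.475
```

Request:
step_arm:
  delta_pos:
    - [-0.97,-0.42,-0.3]
    - [-0.97,-0.42,-0.3]
    - [-0.97,-0.42,-0.3]
    - [-0.97,-0.42,-0.3]
    - [-0.97,-0.42,-0.3]
    - [-0.97,-0.42,-0.3]
    - [-0.97,-0.42,-0.3]
    - [-0.97,-0.42,-0.3]
  rot:
    - [0,0,0.794]
    - [0,0,0.794]
    - [0,0,0.794]
    - [0,0,0.794]
    - [0,0,0.794]
    - [0,0,0.794]
    - [0,0,0.794]
    - [0,0,0.794]
  gripper: [1,1,1,1,1,1,1,1]

```text
time_s: 1.1
tool_pos: [0.389, 0.4543, 0.2931]
tool_rot: [-180.0, 0.0, 90.2]
force: [-0.3, 0.4, 1.1]
grip_width: 0.0871
grasp_force: 0.0
```

Request:
step_arm:
  delta_pos:
    - [-1,0.25,0]
    - [-1,0.25,0]
    - [-1,0.25,0]
    - [-1,0.25,0]
    - [-1,0.25,0]
  rot:
    - [0,0,0]
    - [0,0,0]
    - [0,0,0]
    - [0,0,0]
    - [0,0,0]
  gripper: [1,1,1,1,1]

```text
time_s: 1.72
tool_pos: [0.4399, 0.2538, 0.2938]
tool_rot: [180.0, -0.1, 90.0]
force: [-0.3, 1.0, -0.0]
grip_width: 0.0871
grasp_force: 0.0
```

Request:
step_arm:
  delta_pos:
    - [-0.3,0,0]
    - [-0.3,0,0]
    - [-0.3,0,0]
  rot:
    - [0,0,0]
    - [0,0,0]
    - [0,0,0]
  gripper: [1,1,1]

```text
time_s: 2.1
tool_pos: [0.4391, 0.197, 0.2935]
tool_rot: [-180.0, -0.1, 90.3]
force: [-0.8, 0.5, 0.2]
grip_width: 0.0868
grasp_force: 0.0
```

```bash
python3 - <<'E'
from h import *
import pickle
c=shot('wrist','w1.png'); pickle.dump(c,open('w1.pkl','wb')); print(np.round(c['pose'],3).tolist(),c['fx'],env.get_obs()['tool_pos'])
E
```

```text
[[1.0, 0.005, 0.001, 0.438], [0.006, -0.966, -0.259, 0.267], [-0.0, 0.259, -0.966, 0.446], [0.0, 0.0, 0.0, 1.0]] 334.92086980297825 [0.43902026 0.19718633 0.29344231]
```

View pics/w1.png

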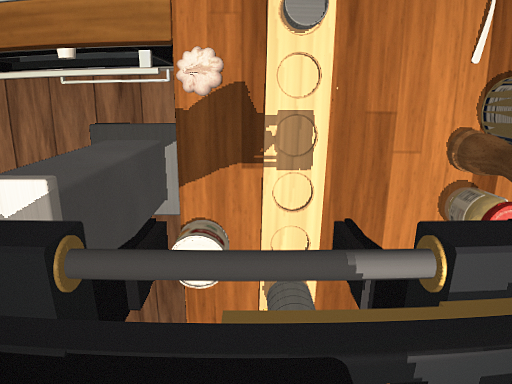

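The wrist view shows the wells at about (299,75), (296,135) and (293,192) px, with the fourth at (291,244) partly hidden by the gripper.

```bash
python3 - <<'E'
from h import *
import pickle
c=pickle.load(open('w1.pkl','rb'))
g=cv2.cvtColor(c['img'],cv2.COLOR_RGB2GRAY)
for u,v in[(299,75),(296,135),(293,192)]:
    print(np.round(ray(c,(u,v),.022),4))
# rail edges per row
for v in(30,105,165,215):
    w=c['img'][v].astype(int); m=np.where((w[200:400,0]>150)&(w[200:400,1]>130))[0]+200
    if len(m): print(v,m.min(),m.max(),np.round(ray(c,(m.min()-.5,v),.022)[:2],4),np.round(ray(c,(m.max()+.5,v),.022)[:2],4))
a=cv2.resize(c['img'][0:225,255:345],None,fx=2.6,fy=2.6,interpolation=2)
cv2.imwrite('pics/w1z.png',a[:,:,::-1])
E
```

```text
[0.4979 0.2961 0.022 ]
[0.4968 0.2231 0.022 ]
[0.4958 0.1484 0.022 ]
30 268 334 [0.4588 0.3475] [0.5387 0.349 ]
105 265 330 [0.4565 0.2598] [0.5384 0.2608]
165 274 325 [0.4692 0.1844] [0.5366 0.1849]
215 262 321 [0.4548 0.1162] [0.5356 0.1165]
```

View pics/w1z.png

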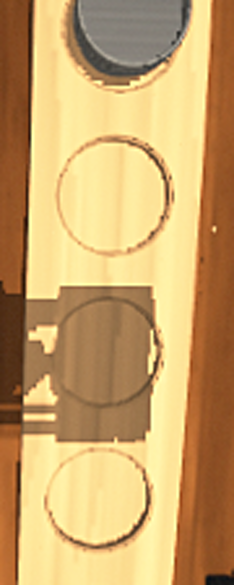

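Request:
step_arm:
  delta_pos:
    - [-1,0,0]
    - [-1,0,0]
    - [-1,0,0]
    - [-1,0,0]
  rot:
    - [0,0,0]
    - [0,0,0]
    - [0,0,0]
    - [0,0,0]
  gripper: [1,1,1,1]

```text
time_s: 2.65
tool_pos: [0.4404, -0.008, 0.294]
tool_rot: [179.9, -0.0, 89.9]
force: [0.5, 0.3, -0.2]
grip_width: 0.0872
grasp_force: 0.0
```

Request:
step_arm:
  delta_pos:
    - [-0.745,0,0.2]
    - [-0.745,-0.1,0.4]
    - [-0.745,-0.16,0.4]
    - [-0.745,-0.16,0.4]
    - [-0.745,-0.16,0.4]
  rot:
    - [0,0,0]
    - [0,0,0]
    - [0,0,0]
    - [0,0,0]
    - [0,0,0]
  gripper: [1,1,1,1,1]

```text
time_s: 3.28
tool_pos: [0.4097, -0.1524, 0.2141]
tool_rot: [179.9, -0.0, 90.3]
force: [0.2, 0.1, 0.4]
grip_width: 0.0874
grasp_force: 0.0
```

```bash
python3 - <<'E'
from h import *
import pickle
c=shot('wrist','w2.png'); pickle.dump(c,open('w2.pkl','wb')); print(env.get_obs()['tool_pos'])
E
```

```text
[ 0.40991728 -0.15234232  0.21431413]
```

View pics/w2.png

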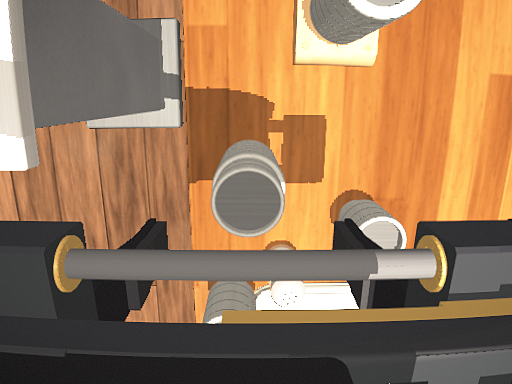

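The 62 mm rim is centred at about (248.5,200) px, between the fingers; the stack is upright.

```bash
python3 - <<'E'
from h import *
import pickle
c=pickle.load(open('w2.pkl','rb'))
print(np.round(ray(c,(248.5,200),.148),4),np.round(ray(c,(370,226),.078),4))
E
```

```text
[ 0.4085 -0.1492  0.148 ] [ 0.5217 -0.1957  0.078 ]
```

Request:
step_arm:
  delta_pos:
    - [0.005,-0.008,0.25]
    - [0.005,-0.008,0.45]
    - [0.005,-0.008,0.45]
    - [0.005,-0.008,0.45]
    - [0.005,-0.008,0.45]
    - [0.005,-0.008,0.45]
    - [0.005,-0.008,0.45]
    - [0.005,-0.008,0.45]
    - [0.005,-0.008,0.45]
    - [0.005,-0.008,0.45]
    - [0.005,-0.008,0.45]
  rot:
    - [0,0,0]
    - [0,0,0]
    - [0,0,0]
    - [0,0,0]
    - [0,0,0]
    - [0,0,0]
    - [0,0,0]
    - [0,0,0]
    - [0,0,0]
    - [0,0,0]
    - [0,0,0]
  gripper: [1,1,1,1,-1,-1,-1,-1,-1,-1,-1]
  squeeze: 15

```text
time_s: 4.7
tool_pos: [0.407, -0.1535, 0.1237]
tool_rot: [180.0, 0.0, 90.1]
force: [0.7, -0.0, 1.9]
grip_width: 0.0521
grasp_force: 15.0
```

Request:
step_arm:
  delta_pos:
    - [0,0,-0.05]
    - [0,0,-0.12]
    - [0,0,-0.2]
    - [0,0,-0.4]
    - [0,0,-0.68]
    - [0,0,-0.68]
    - [0,0,-0.68]
  rot:
    - [0,0,0]
    - [0,0,0]
    - [0,0,0]
    - [0,0,0]
    - [0,0,0]
    - [0,0,0]
    - [0,0,0]
  gripper: [-1,-1,-1,-1,-1,-1,-1]

```text
time_s: 5.58
tool_pos: [0.4065, -0.1534, 0.2597]
tool_rot: [180.0, -0.0, 90.1]
force: [-0.8, -0.2, -1.1]
grip_width: 0.0523
grasp_force: 15.0
```

```bash
python3 - <<'E'
from h import *
shot('top','t1.png'); o=env.get_obs(); print(o['tool_pos'],o['force'],o['grip_width'])
a=cv2.imread('pics/t1.png')[130:270,250:410]; cv2.imwrite('pics/t1z.png',cv2.resize(a,None,fx=3.5,fy=3.5,interpolation=2))
E
```

```text
[ 0.40609514 -0.15333988  0.2589379 ] [-0.56382431 -0.56200799 -0.93297898] 0.05274174636740124
```

View pics/t1z.png

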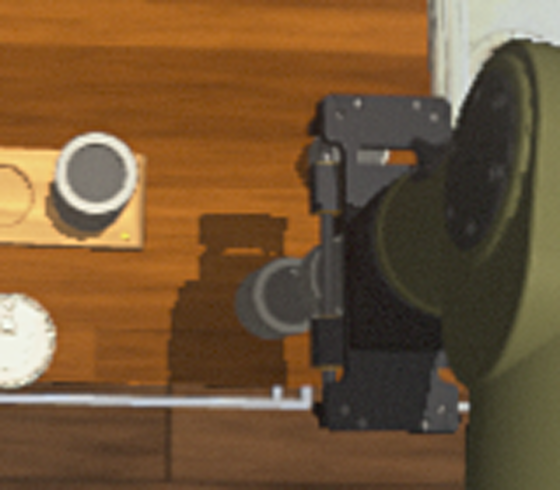

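The 110 mm beaker stays standing with its mouth open at crop (285,293), and the 62 mm one is in the gripper.

Request:
step_arm:
  delta_pos:
    - [0.1,0.2,0]
    - [0.3,0.45,0]
    - [0.6,0.45,0]
    - [1,0.45,0]
    - [1,0.45,0]
  rot:
    - [0,0,0]
    - [0,0,0]
    - [0,0,0]
    - [0,0,0]
    - [0,0,0]
  gripper: [-1,-1,-1,-1,-1]

```text
time_s: 6.25
tool_pos: [0.4949, 0.0516, 0.2575]
tool_rot: [-179.8, 0.0, 90.5]
force: [0.3, -1.2, -1.6]
grip_width: 0.0524
grasp_force: 15.0
```

Request:
step_arm:
  delta_pos:
    - [0.3,0,0]
    - [0.6,0,0]
    - [0.8,0,0]
    - [1,0,0]
    - [1,0,0]
  rot:
    - [0,0,0]
    - [0,0,0]
    - [0,0,0]
    - [0,0,0]
    - [0,0,0]
  gripper: [-1,-1,-1,-1,-1]

```text
time_s: 6.88
tool_pos: [0.4946, 0.2496, 0.2578]
tool_rot: [-179.9, 0.1, 90.4]
force: [-0.5, -1.1, -0.9]
grip_width: 0.0522
grasp_force: 15.0
```

Request:
step_arm:
  delta_pos:
    - [0.238,0,0]
    - [0.238,0,0.3]
    - [0.238,0,0.6]
    - [0.238,0,0.8]
    - [0.238,0,0.8]
  rot:
    - [0,0,0]
    - [0,0,0]
    - [0,0,0]
    - [0,0,0]
    - [0,0,0]
  gripper: [-1,-1,-1,-1,-1]

```text
time_s: 7.5
tool_pos: [0.4936, 0.2908, 0.0958]
tool_rot: [-179.6, 0.4, 90.0]
force: [0.5, 0.1, -0.1]
grip_width: 0.0526
grasp_force: 15.0
```

```bash
python3 - <<'E'
from h import *
import pickle
c=shot('wrist','w3.png'); pickle.dump(c,open('w3.pkl','wb')); print(env.get_obs()['tool_pos'])
E
```

```text
[0.49555126 0.29224834 0.09865003]
```

View pics/w3.png

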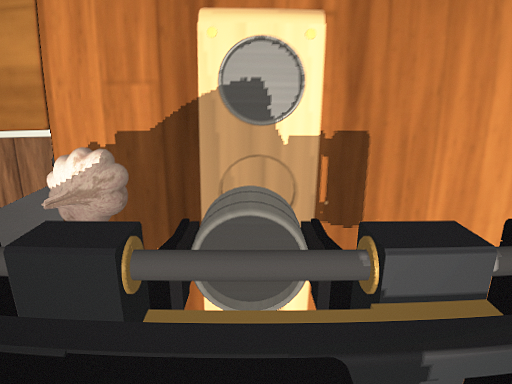

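The held beaker's rim is centred at about (251,260) px. Well 1's upper arc runs from (220,187) to (295,187) with its top at 155, and the 46 mm rim is at (261,80).

```bash
python3 - <<'E'
from h import *
import pickle
c=pickle.load(open('w3.pkl','rb')); 
print('rim',ray(c,(251,260),.122),'welltop',ray(c,(258,155),.022),'wellc',ray(c,(257.5,187),.022),'46',ray(c,(261,80),.058), ray(c,(220,187),.022),ray(c,(295,187),.022))
print(env.get_obs()['tool_pos'])
E
```

```text
rim [0.49389823 0.29645321 0.122     ] welltop [0.49831688 0.32314127 0.022     ] wellc [0.49811503 0.30057006 0.022     ] 46 [0.49905221 0.37069591 0.058     ] [0.4719182  0.30051784 0.022     ] [0.52430754 0.30062378 0.022     ]
[0.49555126 0.29224834 0.09865003]
```

Request:
step_arm:
  delta_pos:
    - [0.008,0.014,0]
    - [0.008,0.014,0.1]
    - [0.008,0.014,0.17]
    - [0.008,0.014,0.21]
    - [0.008,0.014,0.235]
    - [0.008,0.014,0.235]
    - [0.008,0.014,0.235]
  rot:
    - [0,0,0]
    - [0,0,0]
    - [0,0,0]
    - [0,0,0]
    - [0,0,0]
    - [0,0,0]
    - [0,0,0]
  gripper: [-1,-1,-1,-1,-1,-1,-1]

```text
time_s: 8.43
tool_pos: [0.499, 0.2961, 0.053]
tool_rot: [180.0, -0.0, 90.1]
force: [0.3, 0.4, -0.9]
grip_width: 0.0521
grasp_force: 15.0
```

Request:
step_arm:
  delta_pos:
    - [0,0,0.01]
    - [0,0,0.016]
    - [0,0,0.016]
    - [0,0,0.016]
  rot:
    - [0,0,0]
    - [0,0,0]
    - [0,0,0]
    - [0,0,0]
  gripper: [-1,-1,-1,-1]

```text
time_s: 8.93
tool_pos: [0.4988, 0.2961, 0.0497]
tool_rot: [180.0, -0.0, 90.1]
force: [-0.3, -0.1, 2.8]
grip_width: 0.0526
grasp_force: 15.0
```

Request:
step_arm:
  delta_pos:
    - [0,0,0]
    - [0,0,0]
    - [0,0,0]
    - [0,0,0]
    - [0,0,-0.2]
    - [0,0,-0.5]
    - [0,0,-0.85]
    - [0,0,-0.85]
    - [0,0,-0.85]
  rot:
    - [0,0,0]
    - [0,0,0]
    - [0,0,0]
    - [0,0,0]
    - [0,0,0]
    - [0,0,0]
    - [0,0,0]
    - [0,0,0]
    - [0,0,0]
  gripper: [0.6,1,1,1,1,1,1,1,1]

```text
time_s: 10.05
tool_pos: [0.4988, 0.2961, 0.2197]
tool_rot: [180.0, -0.0, 90.1]
force: [0.1, -0.9, 1.0]
grip_width: 0.0866
grasp_force: 0.0
```

```bash
python3 - <<'E'
from h import *
import pickle
c=shot('wrist','w4.png'); pickle.dump(c,open('w4.pkl','wb')); print(env.get_obs()['tool_pos'])
E
```

```text
[0.49804922 0.29568368 0.21824129]
```

View pics/w4.png

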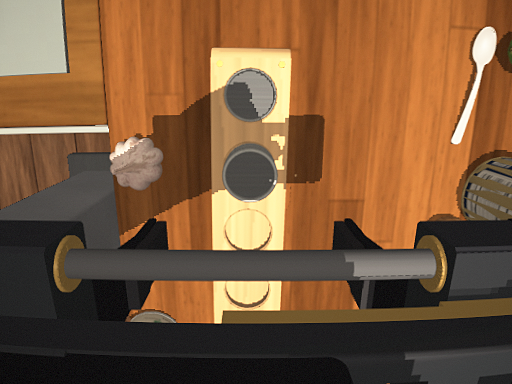

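The 62 mm beaker is seated in well 1 with its rim at (249,173) px. Well 2 is at (248,230).

Request:
step_arm:
  delta_pos:
    - [-0.3,0,0]
    - [-0.6,0,0]
    - [-0.9,0,0]
    - [-1,0,0]
    - [-1,0,0]
  rot:
    - [0,0,0]
    - [0,0,0]
    - [0,0,0]
    - [0,0,0]
    - [0,0,0]
  gripper: [1,1,1,1,1]

```text
time_s: 10.72
tool_pos: [0.4984, 0.095, 0.2181]
tool_rot: [-179.9, 0.0, 90.0]
force: [0.4, 1.0, 0.4]
grip_width: 0.0871
grasp_force: 0.0
```

Request:
step_arm:
  delta_pos:
    - [-0.3,0,0]
    - [-0.6,0,0]
    - [-0.9,0,0]
    - [-1,0,0]
    - [-1,0,0]
  rot:
    - [0,0,0]
    - [0,0,0]
    - [0,0,0]
    - [0,0,0]
    - [0,0,0]
  gripper: [1,1,1,1,1]

```text
time_s: 11.35
tool_pos: [0.4998, -0.1033, 0.2187]
tool_rot: [-179.9, 0.0, 90.1]
force: [-0.7, -0.3, 0.1]
grip_width: 0.0872
grasp_force: 0.0
```

Request:
step_arm:
  delta_pos:
    - [-0.3,0.1,0]
    - [-0.54,0.155,0.3]
    - [-0.54,0.155,0.3]
    - [-0.54,0.155,0.3]
  rot:
    - [0,0,0]
    - [0,0,0]
    - [0,0,0]
    - [0,0,0]
  gripper: [1,1,1,1]

```text
time_s: 11.85
tool_pos: [0.5309, -0.2094, 0.1579]
tool_rot: [-179.8, -0.1, 90.2]
force: [0.5, 0.3, 0.1]
grip_width: 0.0871
grasp_force: 0.0
```

```bash
python3 - <<'E'
from h import *
import pickle
c=pickle.load(open('w4.pkl','rb')); print(ray(c,(248,230),.022),ray(c,(249.5,175),.074))
c=shot('wrist','w5.png'); pickle.dump(c,open('w5.pkl','wb')); print(env.get_obs()['tool_pos'])
E
```

```text
[0.49668569 0.22367501 0.022     ] [0.49821748 0.29865691 0.074     ]
[ 0.53159078 -0.20917717  0.15909337]
```

View pics/w5.png

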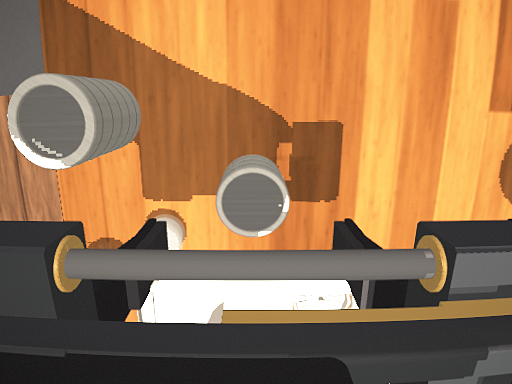

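The 78 mm rim is centred at (252.5,200) px and the 110 mm rim at about (54,121).

```bash
python3 - <<'E'
from h import *
import pickle
c=pickle.load(open('w5.pkl','rb')); print(ray(c,(252.5,200),.078),ray(c,(54,121),.11),env.get_obs()['tool_pos'])
E
```

```text
[ 0.53225263 -0.21040665  0.078     ] [ 0.41079383 -0.15121005  0.11      ] [ 0.53159078 -0.20917717  0.15909337]
```

Request:
step_arm:
  delta_pos:
    - [-0.01,0,0.2]
    - [-0.01,0,0.4]
    - [-0.01,0,0.56]
    - [-0.01,0,0.56]
    - [-0.01,0,0.56]
    - [-0.01,0,0.56]
    - [-0.01,0,0.56]
    - [-0.01,0,0.56]
    - [-0.01,0,0.56]
    - [-0.01,0,0.56]
  rot:
    - [0,0,0]
    - [0,0,0]
    - [0,0,0]
    - [0,0,0]
    - [0,0,0]
    - [0,0,0]
    - [0,0,0]
    - [0,0,0]
    - [0,0,0]
    - [0,0,0]
  gripper: [1,1,1,1,-1,-1,-1,-1,-1,-1]

```text
time_s: 13.15
tool_pos: [0.5312, -0.2141, 0.048]
tool_rot: [179.9, -0.0, 90.1]
force: [-0.4, 0.6, 5.7]
grip_width: 0.0556
grasp_force: 15.0
```

Request:
step_arm:
  delta_pos:
    - [0,0,-0.1]
    - [0,0,-0.3]
    - [0,0,-0.6]
    - [0,0,-0.95]
    - [0,0,-0.95]
  rot:
    - [0,0,0]
    - [0,0,0]
    - [0,0,0]
    - [0,0,0]
    - [0,0,0]
  gripper: [-1,-1,-1,-1,-1]

```text
time_s: 13.78
tool_pos: [0.5326, -0.2158, 0.243]
tool_rot: [179.5, 0.1, 90.1]
force: [-0.1, 0.5, -1.4]
grip_width: 0.0555
grasp_force: 15.0
```

Request:
step_arm:
  delta_pos:
    - [0.2,-0.05,0]
    - [0.5,-0.1,0]
    - [0.8,-0.17,0]
    - [1,-0.17,0]
    - [1,-0.17,0]
  rot:
    - [0,0,0]
    - [0,0,0]
    - [0,0,0]
    - [0,0,0]
    - [0,0,0]
  gripper: [-1,-1,-1,-1,-1]

```text
time_s: 14.4
tool_pos: [0.4953, -0.0101, 0.2366]
tool_rot: [-179.9, -0.0, 90.5]
force: [-0.1, -0.5, -0.8]
grip_width: 0.0555
grasp_force: 15.0
```

Request:
step_arm:
  delta_pos:
    - [0.2,0,0]
    - [0.5,0,0]
    - [0.8,0,0]
    - [1,0,0]
    - [1,0,0]
  rot:
    - [0,0,0]
    - [0,0,0]
    - [0,0,0]
    - [0,0,0]
    - [0,0,0]
  gripper: [-1,-1,-1,-1,-1]

```text
time_s: 15.02
tool_pos: [0.4951, 0.1884, 0.2363]
tool_rot: [-179.9, 0.1, 90.4]
force: [-0.4, 0.2, -1.3]
grip_width: 0.0552
grasp_force: 15.0
```

Request:
step_arm:
  delta_pos:
    - [0.165,0,0]
    - [0.165,0,0.2]
    - [0.165,0,0.5]
    - [0.165,0,0.68]
    - [0.165,0,0.68]
    - [0.165,0,0.68]
  rot:
    - [0,0,0]
    - [0,0,0]
    - [0,0,0]
    - [0,0,0]
    - [0,0,0]
    - [0,0,0]
  gripper: [-1,-1,-1,-1,-1,-1]

```text
time_s: 15.78
tool_pos: [0.4973, 0.218, 0.103]
tool_rot: [179.9, -0.0, 90.0]
force: [0.6, 0.3, 0.2]
grip_width: 0.0557
grasp_force: 15.0
```

Request:
step_arm:
  delta_pos:
    - [0.012,0,0.05]
    - [0.012,0,0.12]
    - [0.012,0,0.17]
    - [0.012,0,0.2]
    - [0.012,0,0.216]
    - [0.012,0,0.216]
    - [0.012,0,0.216]
  rot:
    - [0,0,0]
    - [0,0,0]
    - [0,0,0]
    - [0,0,0]
    - [0,0,0]
    - [0,0,0]
    - [0,0,0]
  gripper: [-1,-1,-1,-1,-1,-1,-1]

```text
time_s: 16.65
tool_pos: [0.4956, 0.2213, 0.0597]
tool_rot: [-179.9, -0.0, 90.1]
force: [-5.4, -2.3, 12.6]
grip_width: 0.0555
grasp_force: 15.0
```

Request:
step_arm:
  delta_pos:
    - [0,0,-0.006]
    - [0,0,-0.006]
    - [0,0,-0.006]
    - [0,0,-0.006]
    - [0,0,-0.2]
    - [0,0,-0.5]
    - [0,0,-0.8]
    - [0,0,-0.8]
    - [0,0,-0.8]
  rot:
    - [0,0,0]
    - [0,0,0]
    - [0,0,0]
    - [0,0,0]
    - [0,0,0]
    - [0,0,0]
    - [0,0,0]
    - [0,0,0]
    - [0,0,0]
  gripper: [-1,0.6,1,1,1,1,1,1,1]

```text
time_s: 17.77
tool_pos: [0.4955, 0.2213, 0.2177]
tool_rot: [-180.0, -0.0, 90.1]
force: [-0.4, 0.1, -1.2]
grip_width: 0.0869
grasp_force: 0.0
```

```bash
python3 - <<'E'
from h import *
import pickle
c=shot('wrist','w6.png'); pickle.dump(c,open('w6.pkl','wb')); print(env.get_obs()['tool_pos'])
E
```

```text
[0.49498833 0.22110669 0.21683959]
```

View pics/w6.png

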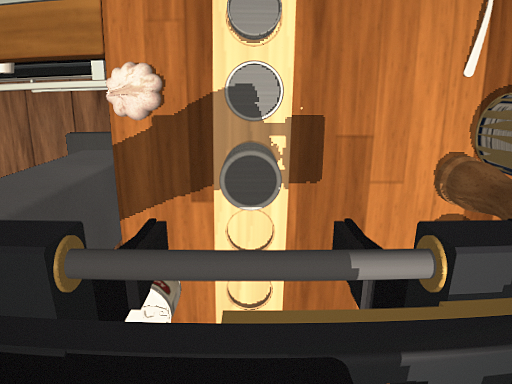

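The 78 mm beaker stands upright in well 2 with its rim at (251,181) px. Wells 3 and 4 are free. Next is the 94 mm beaker.

Request:
step_arm:
  delta_pos:
    - [-0.3,0,0]
    - [-0.6,0,0]
    - [-0.9,0,0]
    - [-1,0,0]
    - [-1,0,0]
  rot:
    - [0,0,0]
    - [0,0,0]
    - [0,0,0]
    - [0,0,0]
    - [0,0,0]
  gripper: [1,1,1,1,1]

```text
time_s: 18.45
tool_pos: [0.4953, 0.0196, 0.2168]
tool_rot: [-179.9, 0.0, 89.9]
force: [0.3, 0.2, -0.2]
grip_width: 0.0871
grasp_force: 0.0
```

Request:
step_arm:
  delta_pos:
    - [-0.3,0,0]
    - [-0.6,0,0]
    - [-0.9,0,0]
    - [-1,0,0]
    - [-1,0,0]
  rot:
    - [0,0,0]
    - [0,0,0]
    - [0,0,0]
    - [0,0,0]
    - [0,0,0]
  gripper: [1,1,1,1,1]

```text
time_s: 19.08
tool_pos: [0.4965, -0.1785, 0.2172]
tool_rot: [-179.9, 0.0, 90.0]
force: [-0.3, 0.4, 0.7]
grip_width: 0.087
grasp_force: 0.0
```

Request:
step_arm:
  delta_pos:
    - [-0.3,-0.2,0]
    - [-0.6,-0.45,0]
    - [-0.625,-0.545,0.1]
    - [-0.625,-0.545,0.2]
    - [-0.625,-0.545,0.2]
  rot:
    - [0,0,0]
    - [0,0,0]
    - [0,0,0]
    - [0,0,0]
    - [0,0,0]
  gripper: [1,1,1,1,1]

```text
time_s: 19.7
tool_pos: [0.3881, -0.3008, 0.1767]
tool_rot: [-179.8, -0.1, 90.3]
force: [-0.1, 0.0, -0.3]
grip_width: 0.0868
grasp_force: 0.0
```

```bash
python3 - <<'E'
from h import *
import pickle
c=shot('wrist','w7.png'); pickle.dump(c,open('w7.pkl','wb')); print(env.get_obs()['tool_pos'])
E
```

```text
[ 0.38891606 -0.30140905  0.17769496]
```

View pics/w7.png

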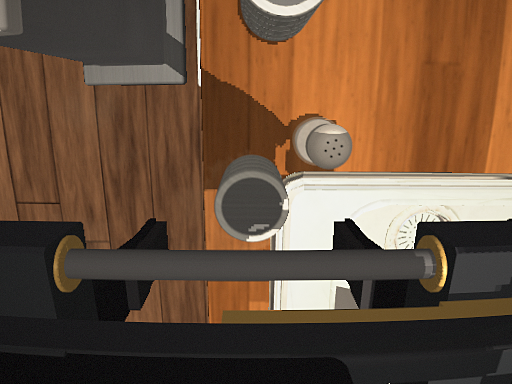

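The 94 mm rim is centred at about (251.5,204) px, and the shaker cap is at (329,146).

```bash
python3 - <<'E'
from h import *
import pickle
c=pickle.load(open('w7.pkl','rb')); print(ray(c,(251.5,204),.094),ray(c,(329,146),.09),env.get_obs()['tool_pos'])
E
```

```text
[ 0.38880566 -0.30569251  0.094     ] [ 0.44423267 -0.26298524  0.09      ] [ 0.38891606 -0.30140905  0.17769496]
```

Request:
step_arm:
  delta_pos:
    - [-0.02,0,0.1]
    - [-0.02,0,0.3]
    - [-0.02,0,0.5]
    - [-0.02,0,0.565]
    - [-0.02,0,0.565]
    - [-0.02,0,0.565]
    - [-0.02,0,0.565]
    - [-0.02,0,0.565]
    - [-0.02,0,0.565]
    - [-0.02,0,0.565]
  rot:
    - [0,0,0]
    - [0,0,0]
    - [0,0,0]
    - [0,0,0]
    - [0,0,0]
    - [0,0,0]
    - [0,0,0]
    - [0,0,0]
    - [0,0,0]
    - [0,0,0]
  gripper: [1,1,1,1,-1,-1,-1,-1,-1,-1]

```text
time_s: 21.0
tool_pos: [0.3888, -0.3082, 0.066]
tool_rot: [179.9, 0.0, 90.1]
force: [0.5, 0.2, 6.4]
grip_width: 0.0573
grasp_force: 15.0
```

Request:
step_arm:
  delta_pos:
    - [0,0,-0.1]
    - [0,0,-0.3]
    - [0,0,-0.6]
    - [0,0,-0.93]
    - [0,0,-0.93]
  rot:
    - [0,0,0]
    - [0,0,0]
    - [0,0,0]
    - [0,0,0]
    - [0,0,0]
  gripper: [-1,-1,-1,-1,-1]

```text
time_s: 21.62
tool_pos: [0.3898, -0.3094, 0.255]
tool_rot: [179.5, 0.1, 90.1]
force: [0.4, 0.9, -2.1]
grip_width: 0.0573
grasp_force: 15.0
```

Request:
step_arm:
  delta_pos:
    - [0.2,0.1,0]
    - [0.5,0.3,0]
    - [0.8,0.5,0]
    - [1,0.535,0]
    - [1,0.535,0]
  rot:
    - [0,0,0]
    - [0,0,0]
    - [0,0,0]
    - [0,0,0]
    - [0,0,0]
  gripper: [-1,-1,-1,-1,-1]

```text
time_s: 22.25
tool_pos: [0.4947, -0.1015, 0.2486]
tool_rot: [-179.8, -0.0, 90.7]
force: [-0.2, 0.5, -0.8]
grip_width: 0.0575
grasp_force: 15.0
```

Request:
step_arm:
  delta_pos:
    - [0.2,0,0]
    - [0.5,0,0]
    - [0.8,0,0]
    - [1,0,0]
    - [1,0,0]
  rot:
    - [0,0,0]
    - [0,0,0]
    - [0,0,0]
    - [0,0,0]
    - [0,0,0]
  gripper: [-1,-1,-1,-1,-1]

```text
time_s: 22.88
tool_pos: [0.4927, 0.0953, 0.2491]
tool_rot: [-179.8, 0.1, 90.4]
force: [0.9, -1.0, -3.1]
grip_width: 0.0574
grasp_force: 15.0
```

Request:
step_arm:
  delta_pos:
    - [0.275,0,0]
    - [0.275,0,0.2]
    - [0.275,0,0.5]
    - [0.275,0,0.66]
    - [0.275,0,0.66]
    - [0.275,0,0.66]
  rot:
    - [0,0,0]
    - [0,0,0]
    - [0,0,0]
    - [0,0,0]
    - [0,0,0]
    - [0,0,0]
  gripper: [-1,-1,-1,-1,-1,-1]

```text
time_s: 23.62
tool_pos: [0.4949, 0.1464, 0.1202]
tool_rot: [179.9, -0.0, 90.0]
force: [0.4, 0.2, -1.3]
grip_width: 0.0573
grasp_force: 15.0
```

Request:
step_arm:
  delta_pos:
    - [0,0.005,0.05]
    - [0,0.005,0.12]
    - [0,0.005,0.17]
    - [0,0.005,0.19]
    - [0,0.005,0.205]
    - [0,0.005,0.205]
    - [0,0.005,0.205]
  rot:
    - [0,0,0]
    - [0,0,0]
    - [0,0,0]
    - [0,0,0]
    - [0,0,0]
    - [0,0,0]
    - [0,0,0]
  gripper: [-1,-1,-1,-1,-1,-1,-1]

```text
time_s: 24.5
tool_pos: [0.4951, 0.1474, 0.0784]
tool_rot: [180.0, -0.0, 90.1]
force: [-0.2, 0.5, -1.7]
grip_width: 0.0578
grasp_force: 15.0
```

Almost at the floor: 1 mm further down, then release and rise.

Request:
step_arm:
  delta_pos:
    - [0,0,0.005]
    - [0,0,0.005]
    - [0,0,0.005]
    - [0,0,0.005]
    - [0,0,0.005]
    - [0,0,0.005]
    - [0,0,-0.2]
    - [0,0,-0.5]
    - [0,0,-0.75]
    - [0,0,-0.75]
    - [0,0,-0.75]
  rot:
    - [0,0,0]
    - [0,0,0]
    - [0,0,0]
    - [0,0,0]
    - [0,0,0]
    - [0,0,0]
    - [0,0,0]
    - [0,0,0]
    - [0,0,0]
    - [0,0,0]
    - [0,0,0]
  gripper: [-1,-1,0.6,1,1,1,1,1,1,1,1]

```text
time_s: 25.88
tool_pos: [0.4946, 0.1473, 0.2276]
tool_rot: [-180.0, 0.0, 90.1]
force: [-1.0, 0.5, -0.8]
grip_width: 0.0871
grasp_force: 0.0
```

```bash
python3 - <<'E'
from h import *
import pickle
c=shot('wrist','w8.png'); pickle.dump(c,open('w8.pkl','wb')); print(env.get_obs()['tool_pos'])
E
```

```text
[0.49415236 0.14713002 0.22687692]
```

View pics/w8.png

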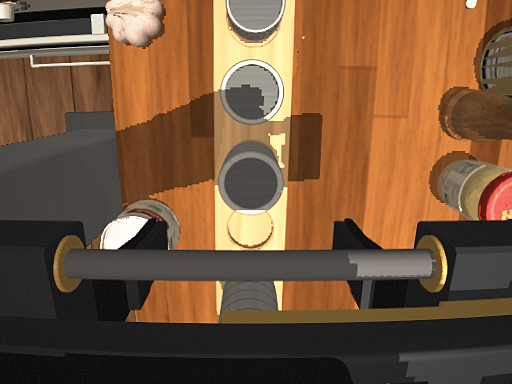

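The 94 mm beaker is seated in well 3 with its rim at (251,182) px, and well 4 is clear. Next is the 110 mm beaker, near (0.408, -0.152).

Request:
step_arm:
  delta_pos:
    - [-0.3,0,0]
    - [-0.6,0,0]
    - [-0.9,0,0]
    - [-1,0,0]
    - [-1,0,0]
  rot:
    - [0,0,0]
    - [0,0,0]
    - [0,0,0]
    - [0,0,0]
    - [0,0,0]
  gripper: [1,1,1,1,1]

```text
time_s: 26.55
tool_pos: [0.4944, -0.0543, 0.2268]
tool_rot: [-179.9, 0.0, 89.9]
force: [0.4, 0.8, -0.1]
grip_width: 0.0869
grasp_force: 0.0
```

Request:
step_arm:
  delta_pos:
    - [-0.3,-0.1,0]
    - [-0.49,-0.3,0]
    - [-0.49,-0.435,0.1]
    - [-0.49,-0.435,0.2]
    - [-0.49,-0.435,0.2]
  rot:
    - [0,0,0]
    - [0,0,0]
    - [0,0,0]
    - [0,0,0]
    - [0,0,0]
  gripper: [1,1,1,1,1]

```text
time_s: 27.18
tool_pos: [0.4075, -0.1489, 0.1867]
tool_rot: [-179.8, -0.0, 90.3]
force: [-0.0, 0.4, 0.4]
grip_width: 0.087
grasp_force: 0.0
```

```bash
python3 - <<'E'
from h import *
import pickle
c=shot('wrist','w9.png'); pickle.dump(c,open('w9.pkl','wb')); print(env.get_obs()['tool_pos'])
t=pickle.load(open('c0.pkl','rb'))['top']; print(ray(t,(331.4,213.7),.11))
g=cv2.medianBlur(cv2.cvtColor(c['img'],cv2.COLOR_RGB2GRAY),3)
h=cv2.HoughCircles(g[120:248,170:340],cv2.HOUGH_GRADIENT_ALT,1,30,param1=100,param2=0.6,minRadius=22,maxRadius=50)
if h is not None:
  for a in h[0]: print(a+[170,120,0],ray(c,(a[0]+170,a[1]+120),.11))
E
```

```text
[ 0.40839715 -0.14937245  0.18766422]
[ 0.40824289 -0.14747382  0.11      ]
[252.         205.          40.27975845] [ 0.40843458 -0.15275363  0.11      ]
[252.         205.          30.69185066] [ 0.40843458 -0.15275363  0.11      ]
```

Request:
step_arm:
  delta_pos:
    - [-0.016,0,0.1]
    - [-0.016,0,0.3]
    - [-0.016,0,0.45]
    - [-0.016,0,0.545]
    - [-0.016,0,0.545]
    - [-0.016,0,0.545]
    - [-0.016,0,0.545]
    - [-0.016,0,0.545]
    - [-0.016,0,0.545]
    - [-0.016,0,0.545]
  rot:
    - [0,0,0]
    - [0,0,0]
    - [0,0,0]
    - [0,0,0]
    - [0,0,0]
    - [0,0,0]
    - [0,0,0]
    - [0,0,0]
    - [0,0,0]
    - [0,0,0]
  gripper: [1,1,1,1,-1,-1,-1,-1,-1,-1]

```text
time_s: 28.48
tool_pos: [0.4093, -0.1541, 0.08]
tool_rot: [179.9, -0.0, 90.1]
force: [-2.1, -0.1, 6.6]
grip_width: 0.0607
grasp_force: 15.0
```

Request:
step_arm:
  delta_pos:
    - [0,0,-0.1]
    - [0,0,-0.3]
    - [0,0,-0.6]
    - [0,0,-0.93]
    - [0,0,-0.93]
  rot:
    - [0,0,0]
    - [0,0,0]
    - [0,0,0]
    - [0,0,0]
    - [0,0,0]
  gripper: [-1,-1,-1,-1,-1]

```text
time_s: 29.1
tool_pos: [0.4109, -0.1546, 0.2692]
tool_rot: [179.5, -0.0, 90.1]
force: [-0.2, -1.0, -1.0]
grip_width: 0.0605
grasp_force: 15.0
```

Request:
step_arm:
  delta_pos:
    - [0.2,0.1,0]
    - [0.5,0.3,0]
    - [0.8,0.43,0]
    - [1,0.43,0]
    - [1,0.43,0]
  rot:
    - [0,0,0]
    - [0,0,0]
    - [0,0,0]
    - [0,0,0]
    - [0,0,0]
  gripper: [-1,-1,-1,-1,-1]

```text
time_s: 29.72
tool_pos: [0.493, 0.0511, 0.2625]
tool_rot: [-179.8, 0.1, 90.6]
force: [-0.9, -0.0, -2.1]
grip_width: 0.0602
grasp_force: 15.0
```

Request:
step_arm:
  delta_pos:
    - [0.137,0,0]
    - [0.137,0,0]
    - [0.137,0,0.1]
    - [0.137,0,0.25]
    - [0.137,0,0.25]
    - [0.137,0,0.25]
  rot:
    - [0,0,0]
    - [0,0,0]
    - [0,0,0]
    - [0,0,0]
    - [0,0,0]
    - [0,0,0]
  gripper: [-1,-1,-1,-1,-1,-1]

```text
time_s: 30.48
tool_pos: [0.4944, 0.0727, 0.2158]
tool_rot: [180.0, 0.0, 90.0]
force: [0.7, 0.2, -1.7]
grip_width: 0.0607
grasp_force: 15.0
```

Request:
step_arm:
  delta_pos:
    - [0.003,0.003,0.1]
    - [0.003,0.003,0.25]
    - [0.003,0.003,0.4]
    - [0.003,0.003,0.5]
    - [0.003,0.003,0.56]
    - [0.003,0.003,0.595]
    - [0.003,0.003,0.61]
    - [0.003,0.003,0.61]
    - [0.003,0.003,0.61]
  rot:
    - [0,0,0]
    - [0,0,0]
    - [0,0,0]
    - [0,0,0]
    - [0,0,0]
    - [0,0,0]
    - [0,0,0]
    - [0,0,0]
    - [0,0,0]
  gripper: [-1,-1,-1,-1,-1,-1,-1,-1,-1]

```text
time_s: 31.6
tool_pos: [0.4952, 0.0743, 0.0937]
tool_rot: [179.9, -0.0, 90.1]
force: [-0.6, -0.7, -1.2]
grip_width: 0.0605
grasp_force: 15.0
```

Request:
step_arm:
  delta_pos:
    - [0,0,0.008]
    - [0,0,0.008]
    - [0,0,0.008]
    - [0,0,0.008]
    - [0,0,0.008]
    - [0,0,0.008]
    - [0,0,-0.2]
    - [0,0,-0.5]
    - [0,0,-0.8]
    - [0,0,-0.8]
    - [0,0,-0.8]
  rot:
    - [0,0,0]
    - [0,0,0]
    - [0,0,0]
    - [0,0,0]
    - [0,0,0]
    - [0,0,0]
    - [0,0,0]
    - [0,0,0]
    - [0,0,0]
    - [0,0,0]
    - [0,0,0]
  gripper: [-1,-1,0.6,1,1,1,1,1,1,1,1]

```text
time_s: 32.98
tool_pos: [0.4944, 0.0741, 0.2528]
tool_rot: [-180.0, -0.0, 90.1]
force: [0.4, 1.2, -0.6]
grip_width: 0.0867
grasp_force: 0.0
```

Request:
step_arm:
  delta_pos:
    - [-0.3,0,0]
    - [-0.6,0,0]
    - [-0.9,0,0]
    - [-1,0,0]
    - [-1,0,0]
  rot:
    - [0,0,0]
    - [0,0,0]
    - [0,0,0]
    - [0,0,0]
    - [0,0,0]
  gripper: [1,1,1,1,1]

```text
time_s: 33.6
tool_pos: [0.4939, -0.1275, 0.2516]
tool_rot: [-179.8, 0.0, 89.9]
force: [1.0, 0.4, 0.0]
grip_width: 0.087
grasp_force: 0.0
```

```bash
python3 - <<'E'
from h import *
import pickle
c=shot('top','t2.png'); s=shot('scene','s2.png'); o=env.get_obs(); print(o['time_s'],o['tool_pos'])
a=cv2.imread('pics/t2.png')[150:245,130:400]; b=cv2.imread('pics/s2.png')[165:250,130:370]
a=cv2.resize(a,(780,274),interpolation=2); b=cv2.resize(b,(780,276),interpolation=2)
cv2.imwrite('pics/fin.png',np.vstack([a,b]))
E
```

```text
33.7 [ 0.49464493 -0.12434818  0.25189766]
```

View pics/fin.png

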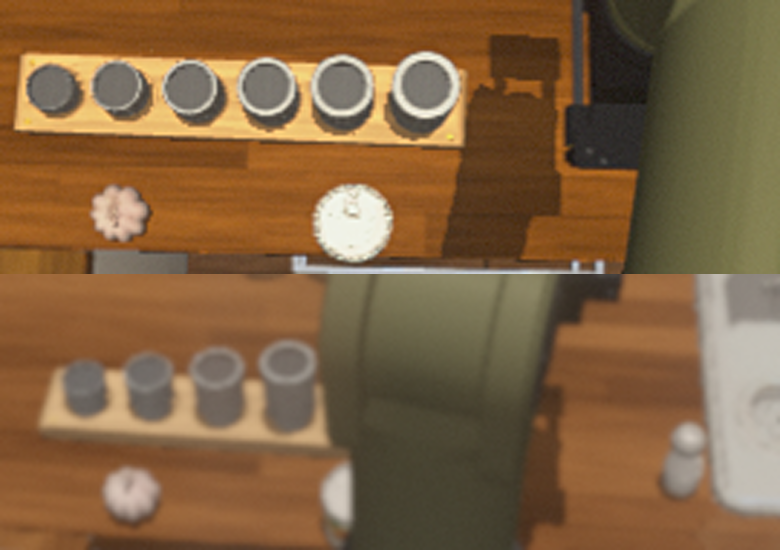

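All six beakers stand upright and climb left to right, with rims in the top crop at x = 54, 120, 192, 267, 343 and 426 px. The garlic, tin and shaker have not moved.

```bash
python3 -c "
from cell import env
print(env.sign_off())"
```

```text
the job is handed in; nothing more can be done
None
```

The job is handed in: the row of six climbs from the 46 mm to the 126 mm beaker with all four washed ones seated upright, and the final pictures show the end beakers in their wells and the shaker, tin and garlic undisturbed (about 34 s of robot time).

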